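# Wedge the bearing block up to the gauge post and cover it

## Task

Push the wooden wedge along its channel under the bearing block until the top of the block is level with the top of the steel gauge post beside it, and leave the wedge there. Then lay the cover over the four pillars of the stand so that it sits fully down on all of them. Leave the loose things around (switch box, pawl, wear pad, bearing cap) where they are.

Things in the scene. Friction and masses are not known exactly. Their poses are not given: they have to be found in the camera images.
- stand: Steel setting stand fixed to the bench, turned up to 17 degrees. Origin at bench level under the block's round foot; y runs along the wedge channel, in the pushing direction. Base 12 mm thick: middle 166 (x) x 124 (y) mm, with a tongue 82 mm wide from y = -225 to +125 mm. Two guide rails along y, 10 mm high on the base, 50 mm apart inside. Two thin guide pins at x = +-38.5, y = 0, 84 mm high.
- cover_seat (a point): Point of the stand midway between its four grey pillars, level with their tops, 87 mm above the bench; axes as the stand. Pillars 16 x 16 mm, centred at x = +-66, y = +-46 mm; they carry the cover and are the stand's highest parts. With the block's top above them the cover cannot seat.
- block_top (a point): Centre of the flat top of the bearing block, a bronze block 88 (x) x 60 (y) x 24 mm, in the middle of the stand between the pillars. It slides only up and down on the guide pins (0 to 34 mm), weighs 0.4 to 0.8 kg and falls back if not held up. At the start it is lowest, top 62 mm above the bench.
- block_foot (a point): Lowest point of the round steel foot (radius 8 mm, axis along the stand's x) under the block, 38 mm below block_top, at x = 0, y = 0 of the stand. At the start it is 12 mm above the stand's base; the wedge's slope lifts it, and the block with it.
- gauge_top (a point): Centre of the flat top (12 x 16 mm) of the fixed steel gauge post that stands upright 4 mm beside the block at x = +56, y = 0 of the stand, in a clamp. Its top is the height mark: 8 to 18 mm above the block's top at the start, always lower than the pillar tops.
- wedge_mid (a point): Wooden wedge, loose, 180 (y) x 44 (x) mm, 0.2 kg, lying flat in the channel on the stand's base; point half-way along it, 12.5 mm above its underside. y points to its thin end: 5 mm thick at +90 mm, straight slope to 45 mm at the upright thick end at -90 mm (1 mm of lift per 4.5 mm of travel). Starts with the thin end 5 to 40 mm short of the foot. Stays where left, even loaded.
- cover_grip (a point): Middle of the handle of the loose aluminium cover, 0.3 to 0.4 kg, right way up on the bench right of the stand. Plate 168 (x) x 128 (y) x 4 mm; lip 3 mm thick all round reaching 10 mm below it. Black block handle on top: 90 (x) x 18 (y) x 42 mm. The point is 28 mm above the plate's top face, 42 mm above the lips' lower edge, 14 mm below the handle's top.
- cover_under (a point): Centre of the underside of the cover's plate, 32 mm below cover_grip; same axes. Seated, it is at cover_seat, the plate resting on the four pillar tops and the lips outside the pillars with 7 mm of play all round; the cover's x along the stand's x, either way round.
- switch_box: Loose bystander: yellow-painted steel box 100 x 75 x 60 mm with a small lever on top, left of the stand. Origin at the centre of its underside.
- pawl: Loose bystander: dark cast iron pawl, about 130 x 50 x 22 mm, between the stand and the robot, to the left. Origin at its underside.
- wear_pad: Loose bystander: white nylon pad 120 x 50 x 15 mm, far right. Origin at the centre of its underside.
- bearing_cap: Loose bystander: bronze half-round bearing cap 130 x 50 x 42 mm, left of the stand, on the far side. Origin at the centre of its underside.
Things that resemble listed ones, but are neither listed nor needed, are in the scene too. Leave any green look-alike of the part that bears wedge_mid alone.

How it is judged:
By the outcome, as a careful person would: the job done as asked, in the order asked, and still so for the second after the job is handed in, with the robot touching nothing.
It also fails if it takes over 61 s, if anything falls off the work surface, if the arm or the gripper's body presses on something with over 40 N, if the wrist force passes 120 N, or if a joint passes its speed limit or range.

## Robot

A 6-joint arm with a two-finger parallel gripper is mounted at the origin on the work surface. World frame = base frame: x ahead of the robot, y to its left, z up, the work surface at z = 0. Lengths are in mm, angles in rad, forces in N, time in s.
With the tool pointing down it reaches from about 275 to 975 mm from the base axis. Payload 8.4 kg.
Tool frame: the origin (TCP) lies on the centre line of the jaws, within the pads' length; the fingertips stand 22 mm ahead of it and the grasp point (between the pads) lies 3 mm ahead of it; z points along the fingers, y is the direction in which the jaws open and shut (so a half turn about z gives the same grasp; the last joint's range is limited). The gripper opens to 92 mm and grips with 3 to 60 N. Pads are 20 mm wide; open, the fingers measure 128 mm over their backs; the gripper's body (75 mm by 189 mm) begins 69 mm behind the grasp point.
Start: joints at [-1.182, 0.353, 1.633, -0, 1.155, -0.002], TCP at [238.079, -577.881, 236.583] pointing down, gripper open.
Joint ranges: [-2.63, 2.63], [-0.92, 2.1], [0.06, 2.66], [-1.3, 4.44], [0, 2.69], [-3.02, 3.02]. Speed limits (rad/s): [2.22, 2.22, 2.79, 3.14, 3.14, 3.14].

## Interface

Orientations are given as a unit quaternion [w, x, y, z].
In Python, from workcell import r gives the robot as it stands. The module is installed in compiled form; this text tells all that it offers.
- The arm moves only by the tool servo_tool, never from a script. Its argument "commands" is one flat list of numbers, 5 for each row, row after row: the finger opening in cm, from 0 to 9.19, then the shift along the tool's x, y, z in cm, then the turn about the tool's z in rad. In form: [claw, tx, ty, tz, twist, claw, tx, ty, tz, twist, ...]. A call has 1 to 12 rows; each row shifts and turns the commanded pose from where the row before left it, along the tool's axes as they then stand; what a row does not reach is not made up. A row lasts 1/12 s, in which the tool goes at most 41.7 mm and 7.16 degrees, less where a joint would pass 70% of its speed; a pose out of reach is approached as far as the arm can. A call with a gripper value outside its range is refused whole. The fingers move at their own pace and stop on an object; "grip_force" is the grip in N (left out, the last holds). Time passes only in rows, so rows that do not move let the fingers close. It gives the time, the measured TCP pose, the force and the opening at its end, in the units of the state.
- r.get_state(): the state, without advancing time (a new reading comes with each control period).
- r.capture(name): name is "side" or "top"; returns the picture (420x560x3 uint8, blue, green, red); there is no depth.
- r.camera_info(name): a dict with "intrinsics" (3x3 intrinsics, pixels), "k1" (the pictures are not rectified: a ray, as slopes to the right and down, at radius r is drawn at 1 + k1 r^2 times it, then the intrinsics apply), "R" (3x3) and "t" (3): a world point X has camera coordinates R X + t. Camera axes: x right, y down, z forward; pixel columns grow to the right and rows downward; lengths in mm; the calibration is good to about 2 mm. A picture is of the moment at which its call begins. camera_info takes no time and is no camera call.
- r.hand_in(): hands the job in, once; it reports no verdict.
Trained networks look in the newest picture that a camera, given by its name, has taken for a name from the list of things; names that differ only in an ending like _2 or _b are one class to them, and where a whole thing is asked for, a point or a joint stands for the part that bears it (a point fixed in the world has none). Each returns a list of dicts, best first, with "p" (0 to 1); they miss things now and then, are a little off and sometimes report something else, mostly with a low value. They report only what shows in the picture. A call takes as long as a camera call. They do not tell look-alikes from the thing itself.
- r.regions_of(camera, query): "pixels" (420x560 bool, what is visible of it) and "centre" ([row, column] in pixels, amid what is visible of it).
- r.mark_of(camera, query): "centre" ([row, column] in pixels: a listed point, or the origin of a listed thing).
The state is a dict: "time_s": time; "q": joint angles; "qd": joint speeds; "joint_torque": joint torques, N m; "ee_pos": TCP position; "tool_rot": TCP orientation; "force": force on the tool from outside, world axes, zero at the start; "ft_torque": the same for the moment, N m; "opening": opening from 0.0 (shut) to 1.0 (fully open).
Only numpy, scipy, OpenCV 4.12 (cv2) and the standard library are available. Lean on these libraries where they do the work, as an engineer would, in place of code of your own. Each camera call takes 0.05 s, during which the arm holds its last target.

## Working session

There is one attempt and no reset: what is moved stays moved. The work goes in short steps, Python scripts to look and compute and a tool call to move; the robot and the scene stay as the last step left them, time stands still between calls to the robot, and variables do not carry over. Pictures are saved under pics/ and viewed, and the job is handed in when it is done.

Besides the shell and the picture viewer there is one more tool, called in YAML: its name, and indented under it one key for each argument. servo_tool: Moves the arm, as the interface text tells. Its arguments: {"type":"object","properties":{"commands":{"type":"array","items":{"type":"number"}},"grip_force":{"type":"number"}},"required":["commands"]}

```bash
mkdir -p pics; ls; python3 - <<'E'
from workcell import r
import cv2, numpy as np
print(r.get_state())
for n in ("side","top"):
    i=r.capture(n); cv2.imwrite(f"pics/{n}0.png",i); print(n,r.camera_info(n))
E
```

```text
pics
{'time_s': 0.0, 'q': array([-1.18239408e+00,  3.53640911e-01,  1.63411518e+00, -7.25792720e-06,
        1.15521115e+00, -2.38065211e-03]), 'qd': array([-6.36778138e-05,  1.89313345e-03,  1.11873626e-03, -6.51451193e-04,
       -2.44816985e-04,  7.68355390e-04]), 'joint_torque': array([-1.42182180e-03, -5.93850589e+01, -3.34215188e+01,  6.96095475e-02,
        2.35989899e-02, -1.56874767e-04]), 'ee_pos': array([ 237.90479116, -577.45157125,  235.87630965]), 'tool_rot': array([-6.73895158e-04,  9.80971228e-01,  1.94151942e-01, -1.35090494e-04]), 'force': array([0.37260253, 0.19951519, 0.32926525]), 'ft_torque': array([ 0.02414344,  0.01923154, -0.00320929]), 'opening': 1.0027560626613807}
side {'intrinsics': array([[423.74612101,   0.        , 280.30814411],
       [  0.        , 423.74612101, 213.53202344],
       [  0.        ,   0.        ,   1.        ]]), 'k1': -0.05514222877492488, 'R': array([[-0.98511964, -0.17092691, -0.01798007],
       [-0.1034584 ,  0.67328367, -0.73211028],
       [ 0.13724303, -0.71935602, -0.68094879]]), 't': array([ 436.05618406,   87.87280669, 1186.72319391])}
top {'intrinsics': array([[404.10593901,   0.        , 280.83236205],
       [  0.        , 404.10593901, 210.07013789],
       [  0.        ,   0.        ,   1.        ]]), 'k1': -0.06425219219752797, 'R': array([[-0.00410272, -0.99998129, -0.00453648],
       [-0.99677026,  0.0044533 , -0.08018241],
       [ 0.08020111,  0.00419286, -0.99676988]]), 't': array([ 47.0710614 , 431.03163442, 949.16384661])}
```

View pics/side0.png

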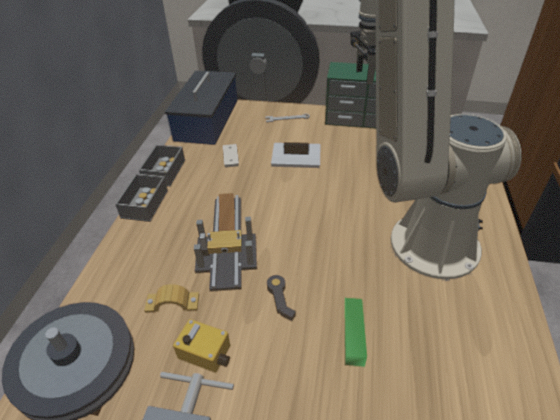

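View pics/top0.png

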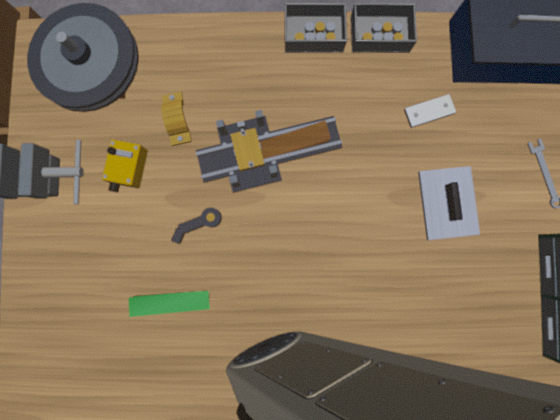

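Both views show the stand at about (250,150) in the top picture, with the wedge on its right. The push therefore goes to the left, roughly world +y. The cover is at (450,203) and the green look-alike at (168,302).

```bash
cat > h.py <<'E'
from workcell import r
import cv2, numpy as np
from scipy.optimize import least_squares
from scipy.spatial.transform import Rotation as Rn
I={n:r.camera_info(n) for n in ("side","top")}
def proj(n,X):
    c=I[n]; X=np.atleast_2d(X); p=X@c["R"].T+c["t"]; s=p[:,:2]/p[:,2:]
    s=s*(1+c["k1"]*(s**2).sum(1,keepdims=True)); K=c["intrinsics"]
    return s*K[0,0]+K[:2,2]       # col,row
def ray(n,uv):
    c=I[n];K=c["intrinsics"]; s=(np.array(uv,float)-K[:2,2])/K[0,0]; t=s.copy()
    for _ in range(20): t=s/(1+c["k1"]*(t@t))
    d=c["R"].T@np.array([t[0],t[1],1]); return -c["R"].T@c["t"], d/np.linalg.norm(d)
def at_z(n,uv,z):
    o,d=ray(n,uv); return o+d*(z-o[2])/d[2]
def tri(us,ut):
    A=[];b=[]
    for n,u in (("side",us),("top",ut)):
        o,d=ray(n,u); P=np.eye(3)-np.outer(d,d); A.append(P); b.append(P@o)
    X=np.linalg.lstsq(np.vstack(A),np.hstack(b),rcond=None)[0]
    return X, proj("side",X)[0]-us, proj("top",X)[0]-ut
E
python3 - <<'E'
from h import *
np.set_printoptions(precision=1,suppress=True)
r.capture("side");r.capture("top")
for q in ["stand","cover_seat","block_top","gauge_top","wedge_mid","cover_grip","cover_under"]:
    m={}
    for n in("side","top"):
        L=r.mark_of(n,q); m[n]=L
        print(q,n,[(round(d["p"],2),np.round(d["centre"],1)) for d in L[:3]])
    if m["side"] and m["top"]:
        print("  ",*tri(np.array(m["side"][0]["centre"])[::-1],np.array(m["top"][0]["centre"])[::-1]))
print(r.get_state()["time_s"])
for n in("side","top"):
    i=r.capture(n)
    c=i[180:300,170:280] if n=="side" else i[95:200,185:350]
    k=5 if n=="side" else 4.8
    cv2.imwrite(f"pics/{n}_stand.png",cv2.resize(c,None,fx=k,fy=k,interpolation=cv2.INTER_CUBIC))
    c=i[135:175,260:335] if n=="side" else i[155:250,405:495]
    k=8 if n=="side" else 6
    cv2.imwrite(f"pics/{n}_cov.png",cv2.resize(c,None,fx=k,fy=k,interpolation=cv2.INTER_CUBIC))
E
```

```text
stand side [(0.81, array([254.8, 225.2]))]
stand top [(0.62, array([154.3, 251.7]))]
   [576.7 118.  -12.1] [1.  0.2] [-0.2 -1.2]
cover_seat side [(0.79, array([231.6, 223.8])), (0.74, array([352. , 201.2])), (0.68, array([249.1, 227. ]))]
cover_seat top [(0.55, array([148.3, 244.4])), (0.31, array([204.8, 459.1]))]
   [567.2 126.4  90.7] [0.9 0.2] [-0.2 -1.1]
block_top side [(0.77, array([238.2, 225.5]))]
block_top top [(0.93, array([148.7, 247.6])), (0.48, array([113.1, 428. ])), (0.36, array([225.2, 197.4]))]
   [570.3 121.4  60.8] [-0.2 -0. ] [0.  0.2]
gauge_top side [(0.48, array([234.1, 202.2])), (0.21, array([221.3, 224.5]))]
gauge_top top [(0.56, array([121.3, 241.6]))]
   [629.4 133.7  79.8] [-0.3 -0.1] [0.1 0.4]
wedge_mid side [(0.93, array([326.7, 352. ])), (0.89, array([222. , 224.6]))]
wedge_mid top [(0.79, array([140.7, 289.5])), (0.64, array([299.5, 168. ]))]
   [408.7 125.1 -62.8] [-67.  -50.9] [-39.4  80.7]
cover_grip side [(0.68, array([146.4, 296.4]))]
cover_grip top [(0.66, array([204.1, 455. ])), (0.46, array([146.7, 244.8]))]
   [ 444.8 -365.3   42.1] [0.9 0.1] [-0.2 -1.4]
cover_under side []
cover_under top [(0.63, array([202.9, 451.3]))]
0.9
```

```bash
ls pics
```

```text
side0.png
side_cov.png
side_stand.png
top0.png
top_cov.png
top_stand.png
```

View pics/side_stand.png

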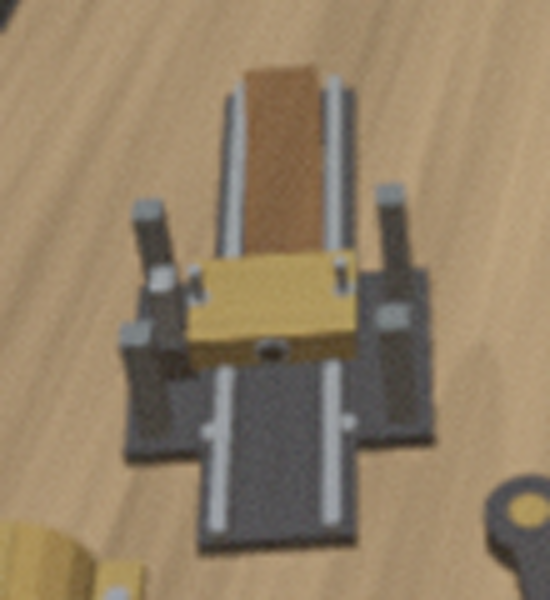

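View pics/top_stand.png

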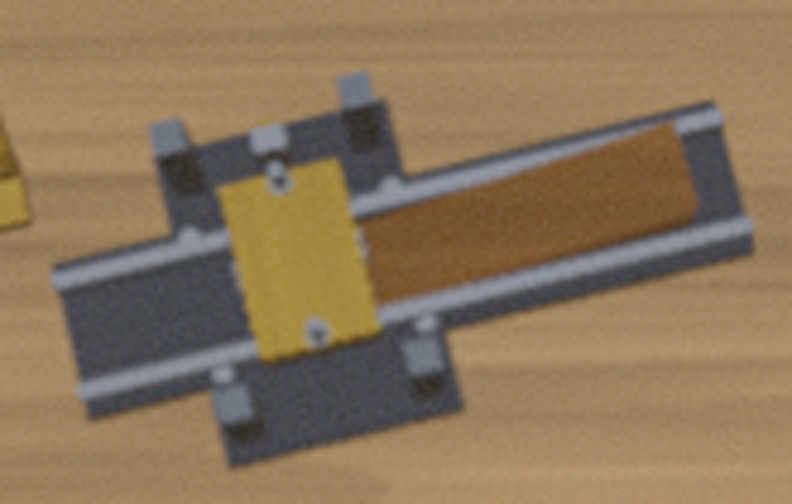

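View pics/top_cov.png

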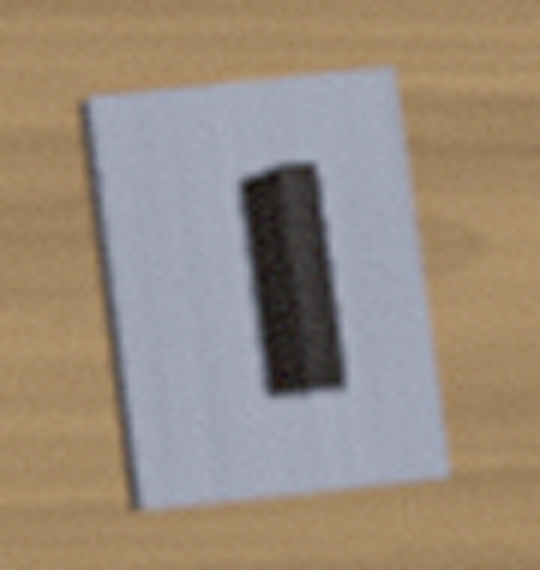

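View pics/side_cov.png

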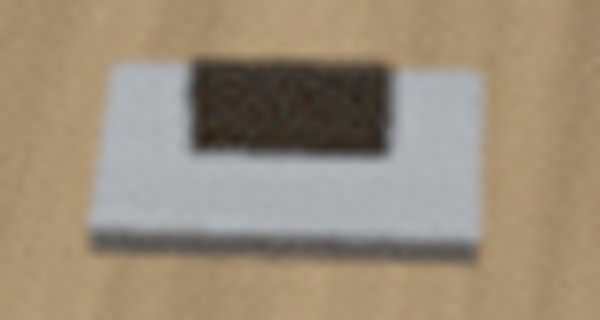

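```bash
cat > fit.py <<'E'
from h import *
np.set_printoptions(precision=2,suppress=True)
T=lambda p:np.array(p,float)/4.8+[185,95]-0.4
S=lambda p:np.array(p,float)/5+[170,180]-0.4
P=[((66,46,87),S((135,333)),T((169,134))),((66,-46,87),S((147,210)),T((356,87))),((-66,46,87),S((393,316)),T((234,402))),((-66,-46,87),S((390,194)),T((424,352))),
((44,30,62),S((190,345)),T((262-43,186))),((44,-30,62),S((207,265)),T((336,157))),((-44,-30,62),S((352,254)),T((382,333))),((-44,30,62),S((356,345)),T((262,360))),
((41,125,12),S((200,543)),T((55,268))),((-41,125,12),S((356,538)),T((88,410))),((41,-225,12),None,T((714,104))),((-41,-225,12),None,T((752,244)))]
def X(p,q): 
    c,s=np.cos(p[2]),np.sin(p[2]); q=np.array(q,float); return np.array([p[0]+c*q[0]-s*q[1],p[1]+s*q[0]+c*q[1],q[2]+p[3]])
def res(p):
    e=[]
    for q,s,t in P:
        if s is not None: e+=list(proj("side",X(p,q))[0]-s)
        e+=list(proj("top",X(p,q))[0]-t)
    return np.array(e)
f=least_squares(res,[575,120,.25,0],loss="soft_l1",x_scale=[10,10,.1,5]); p=f.x
if __name__=="__main__":
    print(p,np.degrees(p[2]))
    for q,s,t in P: print(q,(proj("side",X(p,q))[0]-s) if s is not None else None,proj("top",X(p,q))[0]-t)
    inv=lambda w:(Rn.from_euler("z",-p[2]).apply(w-np.array([p[0],p[1],0])))
    for a,b in(((245,71),(674,124)),((317,66),(695,215)),((161,270),(268,134))):
        x,e1,e2=tri(S(a),T(b)); print("tri",x,inv(x),e1,e2)
    for b in((674,124),(695,215)): print(inv(at_z("top",T(b),57)))
    for b in((245,71),(317,66)): print(inv(at_z("side",S(b),57)))
    # cover
    C=lambda p:np.array(p,float)/6+[405,155]-.4
    for b in((92,98),(394,68),(448,474),(136,506)): print("cov corner",at_z("top",C(b),14))
    CS=lambda p:np.array(p,float)/8+[260,135]-.4
    for b in((112,65),(482,72),(475,243),(92,230)): print("cov corner s",at_z("side",CS(b),14))
    print("handle top corners t",*[at_z("top",C(b),56) for b in((285,168),(315,165),(342,385),(310,390))])
    print("handle top s",*[at_z("side",CS(b),56) for b in((192,62),(388,64))])
E
python3 fit.py
```

```text
[573.08 122.93   0.24  -3.59] 13.962102890635029
(66, 46, 87) [0.43 0.71] [-0.11  0.32]
(66, -46, 87) [0.44 0.45] [0.07 0.32]
(-66, 46, 87) [0.27 0.82] [-0.15 -0.02]
(-66, -46, 87) [0.29 0.62] [-0.02  0.41]
(44, 30, 62) [-0.32 -0.25] [-0.08 -0.16]
(44, -30, 62) [-2.55 -0.44] [ 0.48 -0.35]
(-44, -30, 62) [ 0.6  -0.27] [-0.03 -1.07]
(-44, 30, 62) [-0.11 -2.39] [-0.18 -0.37]
(41, 125, 12) [-0.42  0.75] [-0.48 -1.14]
(-41, 125, 12) [ 0.49 -0.38] [0.19 1.28]
(41, -225, 12) None [ 0.02 -1.3 ]
(-41, -225, 12) None [0.74 1.08]
tri [639.94 -59.33  56.09] [  20.91 -193.01   56.09] [0.42 0.1 ] [-0.06 -0.55]
tri [595.64 -68.51  57.62] [ -24.3  -191.22   57.62] [0.93 0.18] [-0.14 -1.22]
tri [627.16 136.21  83.94] [55.68 -0.15 83.94] [0.35 0.08] [-0.06 -0.41]
[  19.34 -192.64   57.  ]
[ -27.05 -190.9    57.  ]
[  22.05 -192.49   57.  ]
[ -21.42 -193.07   57.  ]
cov corner [ 525.63 -293.99   14.  ]
cov corner [ 538.1  -420.15   14.  ]
cov corner [ 372.16 -435.32   14.  ]
cov corner [ 360.32 -306.51   14.  ]
cov corner s [ 539.92 -418.12   14.  ]
cov corner s [ 371.8  -437.03   14.  ]
cov corner s [ 361.34 -306.36   14.  ]
cov corner s [ 525.16 -291.41   14.  ]
handle top corners t [ 490.62 -354.71   56.  ] [ 491.79 -366.7    56.  ] [ 406.03 -373.88   56.  ] [ 404.17 -361.15   56.  ]
handle top s [ 492.95 -363.06   56.  ] [ 408.22 -373.92   56.  ]
```

```bash
cat > go.py <<'E'
from h import *
import sys
SP=np.array([573.5,122,np.radians(14)])
def st2w(x,y): c,s=np.cos(SP[2]),np.sin(SP[2]); return SP[0]+c*x-s*y,SP[1]+s*x+c*y
def w2st(X): c,s=np.cos(SP[2]),np.sin(SP[2]); d=np.array(X[:2])-SP[:2]; return np.array([c*d[0]+s*d[1],-s*d[0]+c*d[1]])
def delta(xyz,yaw=None):
    s=r.get_state(); q=s["tool_rot"]; R=Rn.from_quat([q[1],q[2],q[3],q[0]]).as_matrix()
    cy=np.arctan2(R[1,0],R[0,0]); tw=0
    if yaw is not None:
        tw=-(np.radians(yaw)-cy); tw=(tw+np.pi/2)%np.pi-np.pi/2
        R=R@Rn.from_euler("z",tw).as_matrix()
    d=R.T@(np.array(xyz)-s["ee_pos"])/10
    print("t",round(s["time_s"],2),"pos",np.round(s["ee_pos"],2),"yaw",round(np.degrees(cy),2),"stand",np.round(w2st(s["ee_pos"]),1),"F",np.round(s["force"],2),"op",round(s["opening"]*9.2,2),"q6",round(s["q"][5],2))
    print("twist",round(tw,4),"then cm",np.round(d,2),"len",round(np.linalg.norm(d),2))
E
python3 -c "
from go import *
x,y=st2w(60,0);delta((x,y,235),14)"
```

```text
t 1.0 pos [ 238.08 -577.89  236.62] yaw 22.39 stand [-494.8 -598. ] F [1.64 0.3  0.33] op 9.19 q6 -0.0
twist 0.1465 then cm [ 55.48 -59.8    0.16] len 81.57
```

servo_tool:
  commands: [0, 0, 0, 0, 0.0733, 0, 0, 0, 0, 0.0733, 0, 2.3, -2.5, 0, 0, 0, 2.3, -2.5, 0, 0, 0, 2.3, -2.5, 0, 0, 0, 2.3, -2.5, 0, 0, 0, 2.3, -2.5, 0, 0, 0, 2.3, -2.5, 0, 0, 0, 2.3, -2.5, 0, 0, 0, 2.3, -2.5, 0, 0, 0, 2.3, -2.5, 0, 0, 0, 2.3, -2.5, 0, 0]
  grip_force: 20

```text
time_s: 2.0
ee_pos: [401.4, -278.2, 236.8]
tool_rot: [0.0, 0.993, 0.122, 0.0]
force: [1.6, -0.7, -0.1]
opening: 0.151
```

servo_tool:
  commands: [0, 2.3, -2.5, 0, 0, 0, 2.3, -2.5, 0, 0, 0, 2.3, -2.5, 0, 0, 0, 2.3, -2.5, 0, 0, 0, 2.3, -2.5, 0, 0, 0, 2.3, -2.5, 0, 0, 0, 2.3, -2.5, 0, 0, 0, 2.3, -2.5, 0, 0, 0, 2.3, -2.5, 0, 0, 0, 2.3, -2.5, 0, 0, 0, 2.3, -2.5, 0, 0, 0, 2.3, -2.5, 0, 0]

```text
time_s: 3.0
ee_pos: [596.7, 79.9, 236.7]
tool_rot: [0.0, 0.993, 0.122, 0.0]
force: [0.5, 0.0, -0.0]
opening: 0.008
```

```bash
python3 -c "
from go import *
x,y=st2w(60,0);delta((x,y,112),14)"
```

```text
t 3.0 pos [596.68  79.86 236.69] yaw 14.0 stand [ 12.3 -46.5] F [ 0.46  0.03 -0.05] op 0.07 q6 1.46
twist 0.0001 then cm [ 4.77 -4.65 12.47] len 14.14
```

servo_tool:
  commands: [0, 2.4, -2.35, 0, 0, 0, 2.4, -2.3, 0, 0, 0, 0, 0, 3.5, 0, 0, 0, 0, 3.5, 0, 0, 0, 0, 3.5, 0, 0, 0, 0, 1.5, 0, 0, 0, 0, 0, 0, 0, 0, 0, 0, 0]

```text
time_s: 3.67
ee_pos: [631.1, 134.8, 116.1]
tool_rot: [0.0, 0.993, 0.122, -0.001]
force: [-0.1, -0.1, 1.1]
opening: 0.004
```

```bash
python3 - <<'E'
from go import *
x,y=st2w(60,0);delta((x,y,112),14)
for n in("side","top"):
    i=r.capture(n)
    c=i[170:300,160:290] if n=="side" else i[85:200,185:350]
    cv2.imwrite(f"pics/{n}_1.png",cv2.resize(c,None,fx=4.5,fy=4.5,interpolation=cv2.INTER_CUBIC))
E
```

```text
t 3.67 pos [631.14 134.84 116.14] yaw 13.99 stand [59.  -1.5] F [-0.06 -0.1   1.07] op 0.04 q6 1.53
twist -0.0001 then cm [ 0.1  -0.15  0.41] len 0.45
```

View pics/side_1.png

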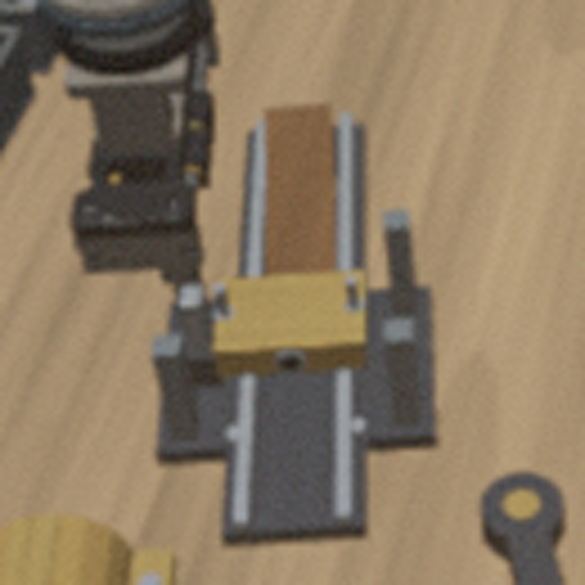

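View pics/top_1.png

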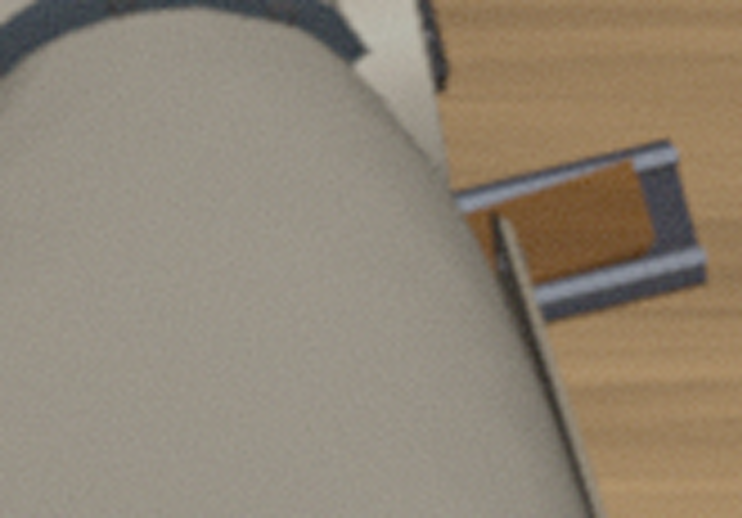

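```bash
python3 - <<'E'
from go import *
f=lambda X:(proj("side",X)[0]-[160,170])*4.5
for z in (94,76): print(z,f([631.1,134.8,z]))
for dx,dy in((-10,-18),(10,-18),(-10,18),(10,18)):
    x,y=st2w(59+dx,-1.5+dy); print(dx,dy,f([x,y,94]))
for d in (-94,94):
    x,y=st2w(59,-1.5+d); print("body",d,f([x,y,182])); 
E
```

```text
94 [181.47999516 272.05591605]
76 [185.9530976  293.52310134]
-10 -18 [200.35649343 249.47870196]
10 -18 [166.50856512 251.61133117]
-10 18 [196.75651503 293.01779185]
10 18 [162.10431469 295.21612149]
body -94 [170.16208098  53.95537802]
body 94 [144.6742031  280.71611335]
```

servo_tool:
  commands: [0, 0.05, -0.1, 0.6, 0, 0, 0, 0, 0.6, 0, 0, 0, 0, 0.2, 0, 0, 0, 0, 0, 0, 0, 0, 0, 0, 0]

```text
time_s: 4.18
ee_pos: [631.6, 136.0, 102.6]
tool_rot: [-0.0, 0.993, 0.122, -0.0]
force: [-0.8, 0.6, 0.1]
opening: 0.003
```

servo_tool:
  commands: [0, 0, 0, 0.15, 0, 0, 0, 0, 0, 0]

```text
time_s: 4.35
ee_pos: [631.9, 136.0, 102.0]
tool_rot: [-0.0, 0.993, 0.122, 0.0]
force: [-2.5, -0.7, 6.5]
opening: 0.005
```

servo_tool:
  commands: [0, 0, 0, 0.15, 0, 0, 0, 0, 0, 0]

```text
time_s: 4.52
ee_pos: [632.0, 136.0, 101.9]
tool_rot: [-0.0, 0.993, 0.122, 0.0]
force: [-6.7, -1.1, 18.7]
opening: 0.007
```

servo_tool:
  commands: [0, 0, 0, -1.0, 0, 0, 0, 0, -1.0, 0, 0, -2.9, 0, 0, 0, 0, -2.9, 0, 0, 0, 0, 0, 0, 1.5, 0, 0, 0, 0, 1.5, 0, 0, 0, 0, 0.2, 0, 0, 0, 0, 0, 0, 0, 0, 0, 0, 0]

```text
time_s: 5.27
ee_pos: [576.0, 122.1, 88.2]
tool_rot: [-0.0, 0.993, 0.122, 0.0]
force: [0.0, -0.0, 0.7]
opening: 0.007
```

servo_tool:
  commands: [0, 0, 0, 0.15, 0, 0, 0, 0, 0, 0]

```text
time_s: 5.43
ee_pos: [576.0, 122.1, 86.6]
tool_rot: [-0.0, 0.993, 0.122, 0.0]
force: [0.4, -0.6, 0.5]
opening: 0.005
```

servo_tool:
  commands: [0, 0, 0, 0.15, 0, 0, 0, 0, 0, 0]

```text
time_s: 5.6
ee_pos: [575.5, 122.0, 84.7]
tool_rot: [-0.0, 0.993, 0.122, 0.0]
force: [-0.3, 0.5, -0.5]
opening: 0.006
```

servo_tool:
  commands: [0, 0, 0, 0.15, 0, 0, 0, 0, 0, 0]

```text
time_s: 5.77
ee_pos: [575.6, 122.0, 84.3]
tool_rot: [-0.0, 0.993, 0.122, 0.0]
force: [-4.4, -0.4, 13.6]
opening: 0.008
```

servo_tool:
  commands: [0, 0, 0, 0.15, 0, 0, 0, 0, 0, 0]

```text
time_s: 5.93
ee_pos: [575.7, 122.0, 84.3]
tool_rot: [-0.0, 0.993, 0.122, 0.0]
force: [-8.4, -1.6, 29.6]
opening: 0.005
```

servo_tool:
  commands: [0, 0, 0, -1.8, 0, 0, 0, 0, -1.8, 0, 0, -0.3, 3.9, 0, 0, 0, 0, 3.9, 0, 0, 0, 0, 3.9, 0, 0, 0, 0, 3.9, 0, 0, 0, 0, 3.9, 0, 0, 0, 0, 4.0, 0, 0, 0, 0, 0, 3.0, 0, 0, 0, 0, 3.0, 0, 0, 0, 0, 0, 0, 0, 0, 0, 0, 0]

```text
time_s: 6.93
ee_pos: [627.9, -106.7, 56.4]
tool_rot: [-0.001, 0.993, 0.122, -0.002]
force: [-1.0, 0.2, 0.4]
opening: 0.004
```

```bash
python3 - <<'E'
from go import *
x,y=st2w(0,-235);delta((x,y,54),14)
for n in("side","top"):
    i=r.capture(n)
    c=i[150:290,160:290] if n=="side" else i[85:220,185:370]
    cv2.imwrite(f"pics/{n}_2.png",cv2.resize(c,None,fx=4,fy=4,interpolation=cv2.INTER_CUBIC))
E
```

```text
t 6.93 pos [ 627.85 -106.67   56.38] yaw 13.98 stand [  -2.6 -235. ] F [-0.97  0.23  0.37] op 0.04 q6 1.16
twist -0.0004 then cm [ 0.26 -0.    0.24] len 0.35
```

View pics/side_2.png

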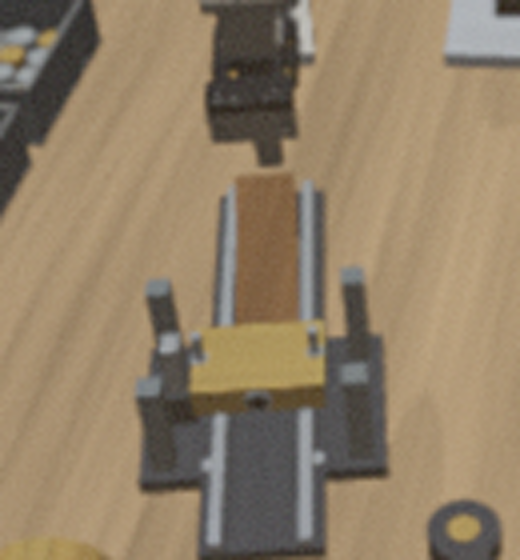

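View pics/top_2.png

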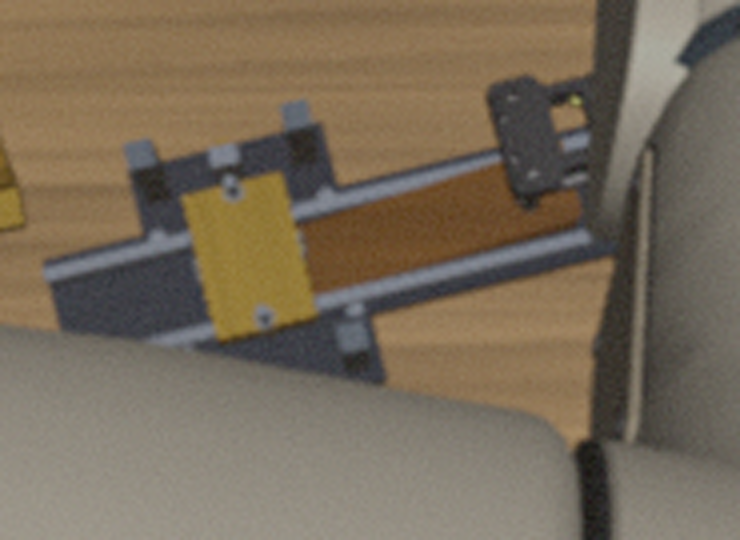

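servo_tool:
  commands: [0, 0.2, -0.8, 0.2, 0, 0, 0, -0.8, 0, 0, 0, 0, -0.5, 0, 0, 0, 0, -0.5, 0, 0, 0, 0, -0.7, 0, 0, 0, 0, -0.8, 0, 0, 0, 0, -0.8, 0, 0, 0, 0, -0.8, 0, 0, 0, 0, -0.5, 0, 0, 0, 0, -0.3, 0, 0, 0, 0, -0.2, 0, 0]

```text
time_s: 7.95
ee_pos: [615.3, -41.0, 56.0]
tool_rot: [0.0, 0.993, 0.122, 0.0]
force: [0.1, -4.7, 5.0]
opening: 0.007
```

```bash
python3 - <<'E'
from go import *
x,y=st2w(0,-88);delta((x,y,54),14)
i=r.capture("side")
c=i[150:290,160:290]
cv2.imwrite(f"pics/side_3.png",cv2.resize(c,None,fx=4,fy=4,interpolation=cv2.INTER_CUBIC))
E
```

```text
t 7.95 pos [615.35 -41.    55.97] yaw 14.02 stand [   1.2 -168.3] F [ 0.08 -4.73  5.03] op 0.07 q6 1.26
twist 0.0004 then cm [-0.12 -8.03  0.19] len 8.03
```

View pics/side_3.png

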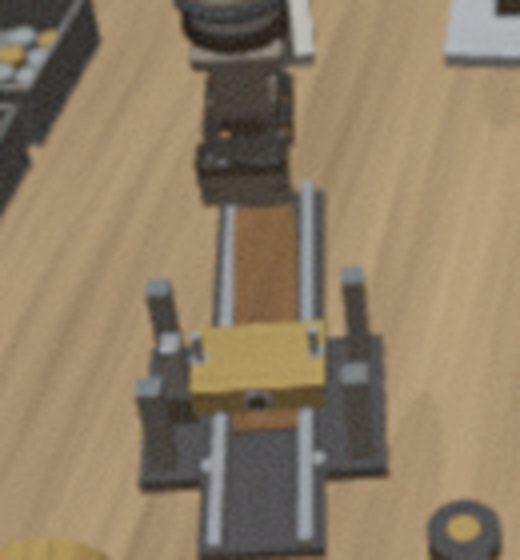

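servo_tool:
  commands: [0, 0, -0.6, 0, 0, 0, 0, -0.7, 0, 0, 0, 0, -0.7, 0, 0, 0, 0, -0.7, 0, 0, 0, 0, -0.7, 0, 0, 0, 0, -0.7, 0, 0, 0, 0, -0.7, 0, 0, 0, 0, -0.7, 0, 0, 0, 0, -0.5, 0, 0, 0, 0, -0.3, 0, 0, 0, 0, -0.2, 0, 0, 0, 0, 0, 0, 0]

```text
time_s: 9.0
ee_pos: [600.0, 20.9, 55.9]
tool_rot: [0.001, 0.993, 0.122, 0.001]
force: [3.5, -8.6, 5.1]
opening: 0.001
```

```bash
python3 - <<'E'
from go import *
x,y=st2w(0,-88);delta((x,y,54),14)
i=r.capture("side")
c=i[170:290,165:285]
cv2.imwrite(f"pics/side_4.png",cv2.resize(c,None,fx=4.9,fy=4.9,interpolation=cv2.INTER_CUBIC))
E
```

```text
t 9.0 pos [599.97  20.93  55.87] yaw 14.03 stand [   1.2 -104.5] F [ 3.53 -8.56  5.1 ] op 0.0 q6 1.36
twist 0.0006 then cm [-0.12 -1.65  0.18] len 1.66
```

View pics/side_4.png

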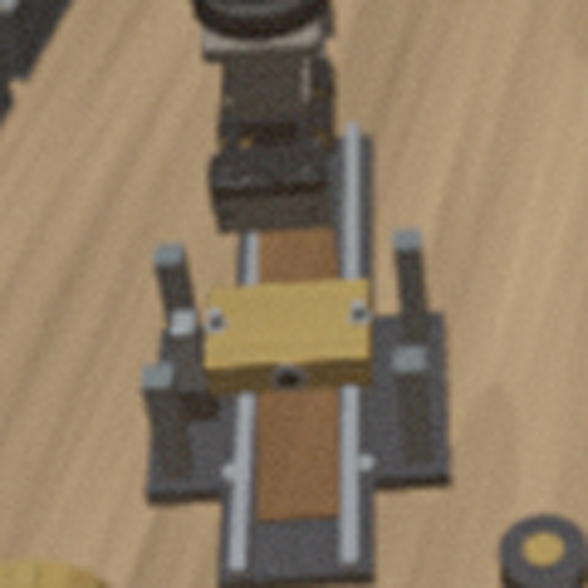

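servo_tool:
  commands: [0, 0, 1.0, 0, 0, 0, 0, 0, -3.1, 0, 0, 0, 0, -3.0, 0, 0, 0, -3.8, 0, 0, 0, 0, -3.8, 0, 0, 0, 0, -3.8, 0, 0, 0, 0, 0, 1.0, 0, 0, 0, 0, 0.3, 0, 0, 0, 0, 0, 0]

```text
time_s: 9.8
ee_pos: [572.9, 122.4, 102.2]
tool_rot: [0.0, 0.993, 0.122, -0.002]
force: [-0.2, -0.5, -0.4]
opening: 0.006
```

servo_tool:
  commands: [0, 0, 0, 0.15, 0, 0, 0, 0, 0, 0]

```text
time_s: 9.97
ee_pos: [574.2, 121.5, 101.7]
tool_rot: [-0.0, 0.993, 0.121, -0.0]
force: [0.2, 0.7, -0.5]
opening: 0.005
```

servo_tool:
  commands: [0, 0, 0, 0.15, 0, 0, 0, 0, 0, 0]

```text
time_s: 10.13
ee_pos: [574.4, 121.8, 100.5]
tool_rot: [-0.0, 0.993, 0.121, -0.0]
force: [-0.3, 0.4, -0.2]
opening: 0.004
```

servo_tool:
  commands: [0, 0, 0, 0.15, 0, 0, 0, 0, 0, 0]

```text
time_s: 10.3
ee_pos: [574.2, 122.3, 98.9]
tool_rot: [-0.0, 0.993, 0.122, -0.0]
force: [-1.0, -0.2, 0.3]
opening: 0.004
```

servo_tool:
  commands: [0, 0, 0, 0.15, 0, 0, 0, 0, 0, 0]

```text
time_s: 10.47
ee_pos: [574.1, 122.6, 97.4]
tool_rot: [0.0, 0.993, 0.122, -0.0]
force: [-0.0, 0.7, 0.8]
opening: 0.003
```

servo_tool:
  commands: [0, 0, 0, 0.1, 0, 0, 0, 0, 0, 0]

```text
time_s: 10.63
ee_pos: [574.2, 122.7, 96.9]
tool_rot: [0.0, 0.993, 0.122, 0.0]
force: [-1.5, -0.9, 3.3]
opening: 0.006
```

servo_tool:
  commands: [0, 0, 0, 0.15, 0, 0, 0, 0, 0, 0]

```text
time_s: 10.8
ee_pos: [574.3, 122.7, 96.8]
tool_rot: [0.0, 0.993, 0.122, 0.0]
force: [-6.6, -2.2, 18.9]
opening: 0.008
```

servo_tool:
  commands: [0, 0, 0, 0, 0, 0, 0, 0, 0, 0]

```text
time_s: 10.97
ee_pos: [574.3, 122.7, 96.8]
tool_rot: [0.0, 0.993, 0.122, 0.0]
force: [-6.5, -0.9, 17.9]
opening: 0.007
```

```bash
python3 -c "
from go import *
delta((600,20,56))"
```

```text
t 10.97 pos [574.3  122.68  96.76] yaw 14.0 stand [0.9 0.5] F [-6.5  -0.9  17.94] op 0.06 q6 1.53
twist 0 then cm [1.000e-02 1.058e+01 4.080e+00] len 11.34
```

servo_tool:
  commands: [0, 0, 0, -2.0, 0, 0, 0, 3.9, 0, 0, 0, 0, 3.9, 0, 0, 0, 0, 3.9, 0, 0, 0, 0, 0, 3.0, 0, 0, 0, 0, 3.1, 0, 0, 0, 0, 0, 0, 0, 0, -0.5, 0, 0, 0, 0, -0.4, 0, 0, 0, 0, 0, 0, 0]

```text
time_s: 11.8
ee_pos: [601.1, 19.2, 55.8]
tool_rot: [0.0, 0.992, 0.122, 0.001]
force: [-0.1, 0.4, 0.1]
opening: 0.003
```

```bash
python3 -c "
from go import *
x,y=st2w(1,-81.5);delta((x,y,56))"
```

```text
t 11.8 pos [601.11  19.22  55.75] yaw 14.06 stand [   1.9 -106.4] F [-0.08  0.41  0.08] op 0.03 q6 1.35
twist 0 then cm [-0.09 -2.49 -0.03] len 2.49
```

servo_tool:
  commands: [0, 0, -0.4, 0, 0, 0, 0, -0.5, 0, 0, 0, 0, -0.5, 0, 0, 0, 0, -0.5, 0, 0, 0, 0, -0.3, 0, 0, 0, 0, -0.2, 0, 0, 0, 0, -0.1, 0, 0, 0, 0, 0, 0, 0, 0, 0, 0, 0, 0]

```text
time_s: 12.55
ee_pos: [595.9, 41.5, 55.9]
tool_rot: [0.001, 0.992, 0.123, 0.002]
force: [2.9, -8.4, 0.7]
opening: 0.006
```

```bash
python3 -c "
from go import *
x,y=st2w(1,-81.5);delta((x,y,56))"
```

```text
t 12.55 pos [595.9   41.51  55.86] yaw 14.08 stand [  2.3 -83.5] F [ 2.92 -8.41  0.74] op 0.05 q6 1.4
twist 0 then cm [-0.13 -0.2  -0.01] len 0.24
```

servo_tool:
  commands: [0, 0, -0.1, 0, 0, 0, 0, -0.08, 0, 0, 0, 0, 0, 0, 0, 0, 0, 0, 0, 0]

```text
time_s: 12.88
ee_pos: [595.5, 43.1, 55.9]
tool_rot: [0.001, 0.992, 0.123, 0.002]
force: [3.3, -10.5, 0.8]
opening: 0.005
```

```bash
python3 -c "
from go import *
x,y=st2w(1,-81.5);delta((x,y,56))"
```

```text
t 12.88 pos [595.51  43.06  55.88] yaw 14.08 stand [  2.3 -81.9] F [  3.3  -10.52   0.85] op 0.05 q6 1.4
twist 0 then cm [-0.13 -0.04 -0.01] len 0.13
```

servo_tool:
  commands: [0, 0, 1.0, 0, 0, 0, 0, 0, -3.2, 0, 0, 0, 0, -3.1, 0, 0, -0.1, -3.1, 0, 0, 0, 0, -3.1, 0, 0, 0, 0, -3.0, 0, 0, 0, 0, 0, 1.0, 0, 0, 0, 0, 0.4, 0, 0, 0, 0, 0, 0, 0, 0, 0, 0, 0]

```text
time_s: 13.72
ee_pos: [573.0, 122.4, 103.0]
tool_rot: [0.0, 0.993, 0.122, -0.0]
force: [-0.1, -0.6, 0.0]
opening: 0.002
```

servo_tool:
  commands: [0, 0, 0, 0.15, 0, 0, 0, 0, 0, 0]

```text
time_s: 13.88
ee_pos: [573.5, 122.3, 102.0]
tool_rot: [0.0, 0.993, 0.121, 0.0]
force: [0.3, -1.1, 1.5]
opening: 0.004
```

servo_tool:
  commands: [0, 0, 0, 0.15, 0, 0, 0, 0, 0, 0]

```text
time_s: 14.05
ee_pos: [573.6, 122.4, 101.8]
tool_rot: [0.0, 0.993, 0.121, 0.0]
force: [-5.1, -2.9, 17.3]
opening: 0.005
```

servo_tool:
  commands: [0, 0, 0, 0, 0]

```text
time_s: 14.13
ee_pos: [573.6, 122.4, 101.8]
tool_rot: [0.0, 0.993, 0.121, 0.0]
force: [-4.8, -2.0, 16.0]
opening: 0.006
```

servo_tool:
  commands: [0, 0, 0, -1.5, 0, 0, 2.9, 0, 0, 0, 0, 2.9, 0, 0, 0, 0, 0, 0, 1.0, 0, 0, 0, 0, 0.2, 0, 0, 0, 0, 0, 0, 0, 0, 0, 0, 0]

```text
time_s: 14.72
ee_pos: [628.0, 136.5, 102.5]
tool_rot: [0.0, 0.993, 0.122, -0.001]
force: [0.3, -0.1, -0.7]
opening: 0.008
```

servo_tool:
  commands: [0, 0, 0, 0.15, 0, 0, 0, 0, 0, 0]

```text
time_s: 14.88
ee_pos: [628.2, 136.7, 102.0]
tool_rot: [0.0, 0.993, 0.122, -0.001]
force: [-2.9, -1.9, 6.3]
opening: 0.006
```

servo_tool:
  commands: [0, 0, 0, 0.15, 0, 0, 0, 0, 0, 0]

```text
time_s: 15.05
ee_pos: [628.2, 136.7, 101.9]
tool_rot: [0.0, 0.993, 0.122, -0.001]
force: [-7.5, -2.7, 18.2]
opening: 0.008
```

servo_tool:
  commands: [0, 0, 0, 0, 0]

```text
time_s: 15.13
ee_pos: [628.2, 136.7, 101.9]
tool_rot: [0.0, 0.993, 0.122, -0.001]
force: [-7.1, -2.5, 18.4]
opening: 0.006
```

servo_tool:
  commands: [0, 0, 0, -3.4, 0, 0, 0, 0, -3.4, 0, 3, 0, 0, -3.4, 0, 6, 0, 0, -1.5, 0, 6, 0, 0, 0, 0.075, 6, 0, 0, 0, 0.075]

```text
time_s: 15.63
ee_pos: [629.2, 137.1, 218.8]
tool_rot: [-0.0, 0.999, 0.045, 0.001]
force: [-0.2, 0.3, -1.5]
opening: 0.276
```

```bash
python3 -c "
from go import *
delta((449,-364,200),5.4)"
```

```text
t 15.63 pos [629.2  137.1  218.81] yaw 5.21 stand [57.7  1.2] F [-0.2   0.31 -1.5 ] op 2.54 q6 1.69
twist -0.0033 then cm [-22.66  48.19   1.82] len 53.28
```

servo_tool:
  commands: [6, -1.5, 3.2, 0, 0, 6, -1.5, 3.2, 0, 0, 6, -1.5, 3.2, 0, 0, 6, -1.5, 3.2, 0, 0, 6, -1.5, 3.2, 0, 0, 6, -1.5, 3.2, 0, 0, 6, -1.5, 3.2, 0, 0, 6, -1.5, 3.2, 0, 0, 6, -1.5, 3.2, 0, 0, 6, -1.5, 3.2, 0, 0, 6, -1.5, 3.2, 0, 0, 6, -1.5, 3.2, 0, 0]

```text
time_s: 16.63
ee_pos: [484.4, -263.1, 217.1]
tool_rot: [-0.0, 0.999, 0.047, -0.0]
force: [0.8, -0.5, -0.3]
opening: 0.659
```

servo_tool:
  commands: [6, -1.5, 3.2, 0, 0, 6, -1.5, 3.2, 0, 0, 6, -1.6, 3.3, 0, 0, 6, 0, 0, 2.0, 0, 6, 0, 0, 2.0, 0, 6, 0, 0, 2.0, 0, 6, 0, 0, 2.0, 0, 6, 0, 0, 2.0, 0, 6, 0, 0, 2.0, 0, 6, 0, 0, 0, 0]

```text
time_s: 17.47
ee_pos: [446.8, -360.9, 93.6]
tool_rot: [-0.002, 0.999, 0.047, -0.002]
force: [-0.8, 1.4, 0.2]
opening: 0.648
```

```bash
python3 - <<'E'
from go import *
delta((449,-364,41),5.4)
for n in("side","top"):
    i=r.capture(n)
    c=i[165:290,165:285] if n=="side" else i[95:260,185:495]
    k=4.7 if n=="side" else 2.5
    cv2.imwrite(f"pics/{n}_5.png",cv2.resize(c,None,fx=k,fy=k,interpolation=cv2.INTER_CUBIC))
    if n=="side": cv2.imwrite("pics/side_5b.png",cv2.resize(i[110:180,240:350],None,fx=6,fy=6,interpolation=cv2.INTER_CUBIC))
E
```

```text
t 17.47 pos [ 446.81 -360.85   93.61] yaw 5.39 stand [-239.7 -437.9] F [-0.79  1.42  0.21] op 5.96 q6 0.79
twist -0.0002 then cm [0.21 0.36 5.26] len 5.27
```

View pics/side_5.png

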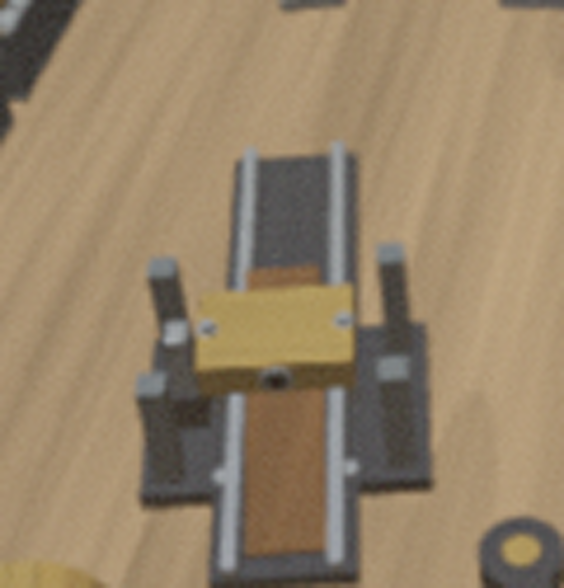

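View pics/side_5b.png

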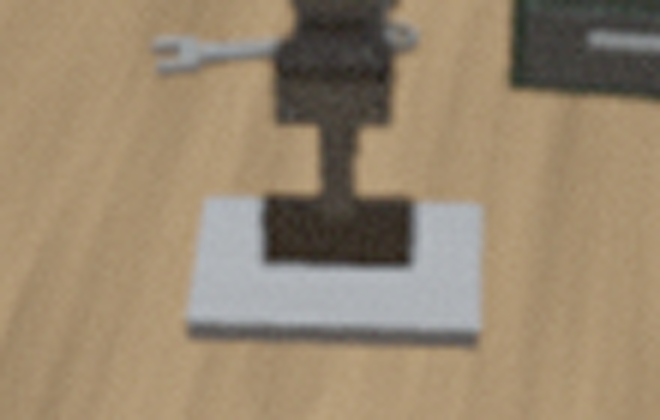

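View pics/top_5.png

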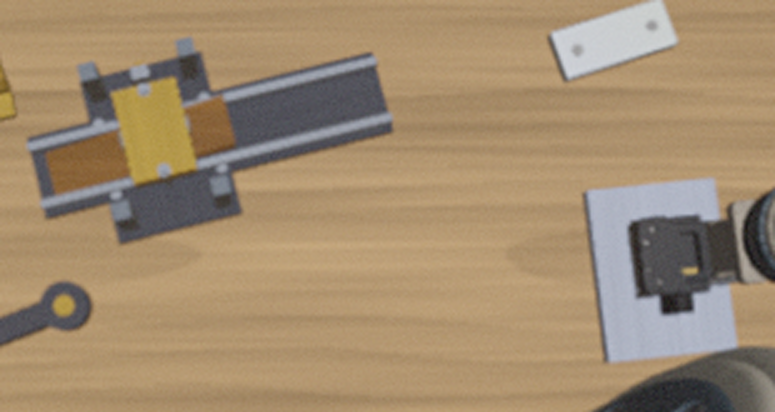

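servo_tool:
  commands: [6, 0.2, 0.3, 0.8, 0, 6, 0, 0, 1.5, 0, 6, 0, 0, 1.5, 0, 6, 0, 0, 0.9, 0, 6, 0, 0, 0, 0, 6, 0, 0, 0, 0]

```text
time_s: 18.07
ee_pos: [452.0, -365.8, 50.4]
tool_rot: [-0.0, 0.999, 0.047, 0.0]
force: [-0.0, -0.0, -0.0]
opening: 0.653
```

servo_tool:
  commands: [1, 0, 0, 0, 0, 1, 0, 0, 0, 0, 1, 0, 0, 0, 0, 1, 0, 0, 0, 0, 1, 0, 0, 0, 0, 1, 0, 0, 0, 0, 1, 0, 0, 0, 0, 1, 0, 0, 0, 0]
  grip_force: 45

```text
time_s: 18.73
ee_pos: [451.7, -365.2, 50.2]
tool_rot: [-0.0, 0.999, 0.047, -0.0]
force: [-1.4, 3.8, 4.6]
opening: 0.19
```

```bash
python3 - <<'E'
from go import *
delta((449,-364,41),5.4)
E
```

```text
t 18.73 pos [ 451.68 -365.2    50.22] yaw 5.39 stand [-236.1 -443.3] F [-1.44  3.8   4.65] op 1.75 q6 0.79
twist -0.0002 then cm [-0.26 -0.14  0.92] len 0.97
```

servo_tool:
  commands: [1, 0, 0, -0.5, 0, 1, 0, 0, -1.0, 0, 1, 0, 0, -2.0, 0, 1, 0, 0, -2.5, 0, 1, 0, 0, -2.5, 0, 1, 0, 0, -2.5, 0, 1, 0, 0, -2.0, 0, 1, 0, 0, -1.5, 0, 1, 0, 0, -0.5, 0, 1, 0, 0, 0, 0, 1, 0, 0, 0, 0]

```text
time_s: 19.65
ee_pos: [451.4, -365.6, 199.7]
tool_rot: [-0.0, 0.999, 0.047, -0.0]
force: [1.1, -0.2, -4.4]
opening: 0.193
```

```bash
python3 - <<'E'
from go import *
x,y=st2w(0,0); delta((x,y,200),14)
for n in("side","top"):
    i=r.capture(n)
    cv2.imwrite(f"pics/{n}_6.png",i)
    if n=="side": cv2.imwrite("pics/side_6b.png",cv2.resize(i[90:190,250:370],None,fx=6,fy=6,interpolation=cv2.INTER_CUBIC))
    else: cv2.imwrite("pics/top_6b.png",cv2.resize(i[130:280,390:560],None,fx=4,fy=4,interpolation=cv2.INTER_CUBIC))
E
```

```text
t 19.65 pos [ 451.45 -365.56  199.71] yaw 5.4 stand [-236.4 -443.5] F [ 1.08 -0.19 -4.4 ] op 1.78 q6 0.79
twist -0.1502 then cm [ 2.364e+01 -4.435e+01 -3.000e-02] len 50.26
```

View pics/side_6b.png

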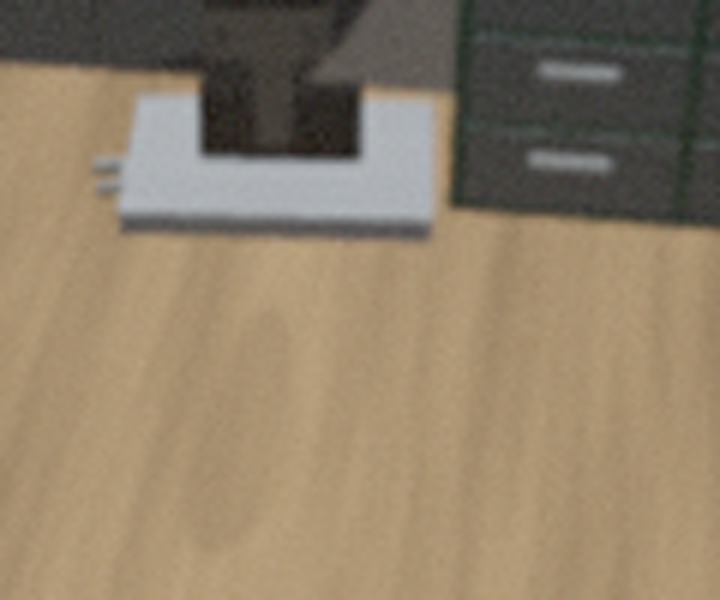

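View pics/top_6b.png

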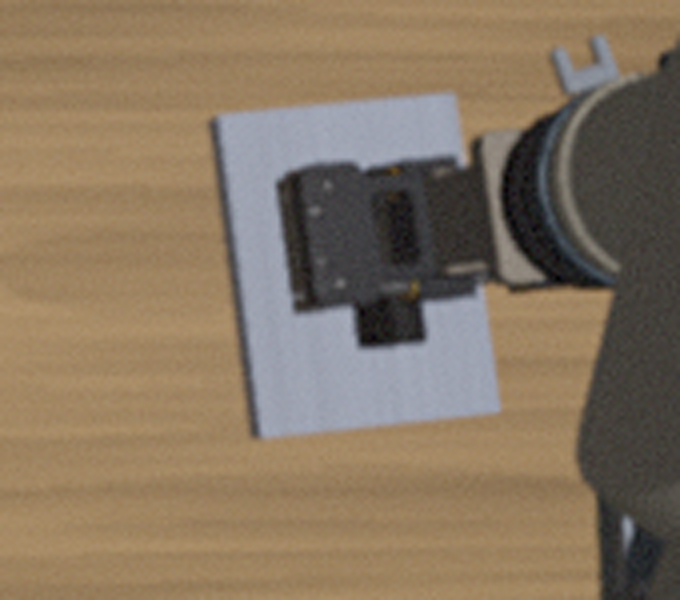

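```bash
python3 - <<'E'
from go import *
C=lambda p:np.array(p,float)/4+[390,130]-.4
c=[at_z("top",C(b),163.5)[:2] for b in((214,120),(456,93),(500,410),(258,435))]
print(np.round(c,1)); c=np.array(c); m=c.mean(0); print("centre",m)
print([np.linalg.norm(c[i]-c[i-1]) for i in range(4)])
for a,b in((3,0),(2,1)): d=c[b]-c[a]; print(np.degrees(np.arctan2(d[1],d[0])))
S=lambda p:np.array(p,float)/6+[250,90]-.4
s=np.array([at_z("side",S(b),163.5)[:2] for b in((122,212),(433,216),(436,97),(138,95))]); print(s,s.mean(0))
st=r.get_state();p=st["ee_pos"]
y=np.radians(5.4); 
for q in(m,s.mean(0)): d=q-p[:2]; print("offset tool x,y", d@[np.cos(y),np.sin(y)], d@[np.sin(y),-np.cos(y)])
E
```

```text
[[ 522.8 -291.8]
 [ 537.6 -422.2]
 [ 371.8 -437.1]
 [ 360.  -308.5]]
centre [ 448.04100848 -364.8955451 ]
[np.float64(163.60998242359923), np.float64(131.27875223959506), np.float64(166.46976172558), np.float64(129.19945626640575)]
5.858537429162853
5.142395143761055
[[ 524.80419485 -295.44898254]
 [ 359.73188964 -315.21682551]
 [ 370.79468135 -444.12049928]
 [ 539.89215769 -422.44914655]] [ 448.80573088 -369.30886347]
offset tool x,y -3.040714479335136 -0.620857578364122
offset tool x,y -2.6947158855610462 3.8448410630535053
```

```bash
python3 - <<'E'
from fit import *
for nm in ("side","top"):
  for sel in (P[:4],P):
    def rs(v):
        e=[]
        for q,s,t in sel:
            o=s if nm=="side" else t
            if o is not None and not(q==(44,-30,62) and nm=="side"): e+=list(proj(nm,X([*v,0],q))[0]-o)
        return np.array(e)
    f=least_squares(rs,[573,122,.24],loss="soft_l1",x_scale=[10,10,.1]); print(nm,len(sel),f.x[:2],np.degrees(f.x[2]),f.cost)
E
```

```text
side 4 [573.33 124.07] 14.118249844142955 0.036701539861252686
side 12 [572.55 125.51] 14.022410155792024 3.2841856200725443
top 4 [572.8  122.49] 14.097189590275502 0.0778840539687613
top 12 [572.04 122.7 ] 14.086701679649428 4.067621427619297
```

```bash
sed -i 's/SP=np.array.*/SP=np.array([573,123,np.radians(14.1)])/' go.py; python3 - <<'E'
from go import *
x,y=st2w(2.8,0); delta((x,y,190),14.1)
E
```

```text
t 19.75 pos [ 451.13 -365.23  198.8 ] yaw 5.4 stand [-237.1 -443.8] F [ 0.38  0.44 -3.59] op 1.77 q6 0.79
twist -0.1519 then cm [ 24.   -44.38   0.92] len 50.46
```

servo_tool:
  commands: [1, 0, 0, 0, -0.05, 1, 0, 0, 0, -0.052, 1, 0, 0, 0, -0.05, 1, 0.6, -1.2, 0, 0, 1, 1.3, -2.4, 0, 0, 1, 1.3, -2.4, 0, 0, 1, 1.3, -2.4, 0, 0, 1, 1.3, -2.4, 0, 0, 1, 1.3, -2.4, 0, 0, 1, 1.3, -2.4, 0, 0, 1, 1.3, -2.4, 0, 0, 1, 1.3, -2.4, 0, 0]

```text
time_s: 20.75
ee_pos: [508.3, -138.9, 199.2]
tool_rot: [-0.0, 0.993, 0.122, -0.001]
force: [0.4, 0.2, -4.3]
opening: 0.194
```

servo_tool:
  commands: [1, 1.3, -2.4, 0, 0, 1, 1.3, -2.4, 0, 0, 1, 1.3, -2.4, 0, 0, 1, 1.3, -2.4, 0, 0, 1, 1.3, -2.4, 0, 0, 1, 1.3, -2.4, 0, 0, 1, 1.3, -2.4, 0, 0, 1, 1.3, -2.4, 0, 0, 1, 1.3, -2.4, 0, 0, 1, 0.8, -1.4, 0, 0, 1, 0, 0, 0, 0, 1, 0, 0, 0, 0]

```text
time_s: 21.75
ee_pos: [573.3, 113.2, 199.3]
tool_rot: [0.0, 0.992, 0.123, -0.001]
force: [-0.8, -0.7, -3.3]
opening: 0.191
```

```bash
python3 - <<'E'
from go import *
x,y=st2w(2.8,0); delta((x,y,150),14.1)
E
```

```text
t 21.75 pos [573.29 113.16 199.27] yaw 14.18 stand [-2.1 -9.6] F [-0.81 -0.71 -3.27] op 1.76 q6 1.52
twist 0.0013 then cm [ 0.5  -0.96  4.93] len 5.04
```

Next I correct the lateral offset, lower to just above the pillars, and check.

servo_tool:
  commands: [1, 0.25, -0.5, 0, 0, 1, 0.25, -0.46, 0, 0, 1, 0, 0, 1.0, 0, 1, 0, 0, 1.5, 0, 1, 0, 0, 1.5, 0, 1, 0, 0, 0.6, 0, 1, 0, 0, 0, 0, 1, 0, 0, 0, 0]

```text
time_s: 22.42
ee_pos: [576.3, 122.6, 153.8]
tool_rot: [0.0, 0.992, 0.123, -0.0]
force: [0.8, -0.7, -4.3]
opening: 0.194
```

```bash
python3 - <<'E'
from go import *
x,y=st2w(2.8,0); delta((x,y,150),14.1)
for n in("side","top"):
    i=r.capture(n)
    c=i[165:290,165:285] if n=="side" else i[85:210,180:350]
    cv2.imwrite(f"pics/{n}_7.png",cv2.resize(c,None,fx=4.7,fy=4.7,interpolation=cv2.INTER_CUBIC))
E
```

```text
t 22.42 pos [576.33 122.63 153.82] yaw 14.07 stand [ 3.1 -1.2] F [ 0.79 -0.69 -4.29] op 1.79 q6 1.53
twist -0.0005 then cm [-0.03 -0.12  0.38] len 0.4
```

View pics/side_7.png

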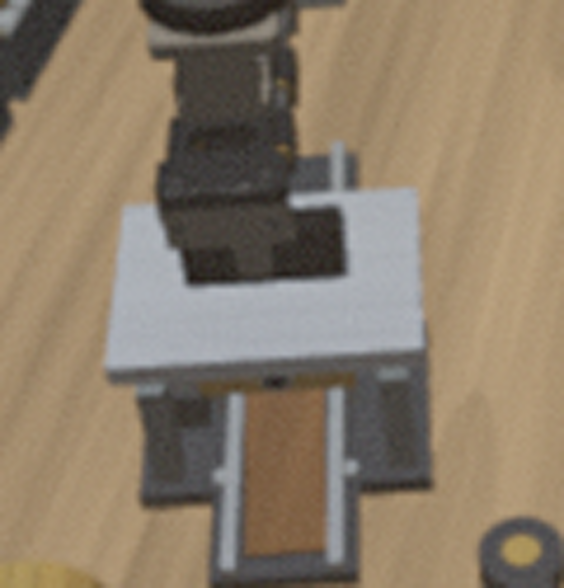

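View pics/top_7.png

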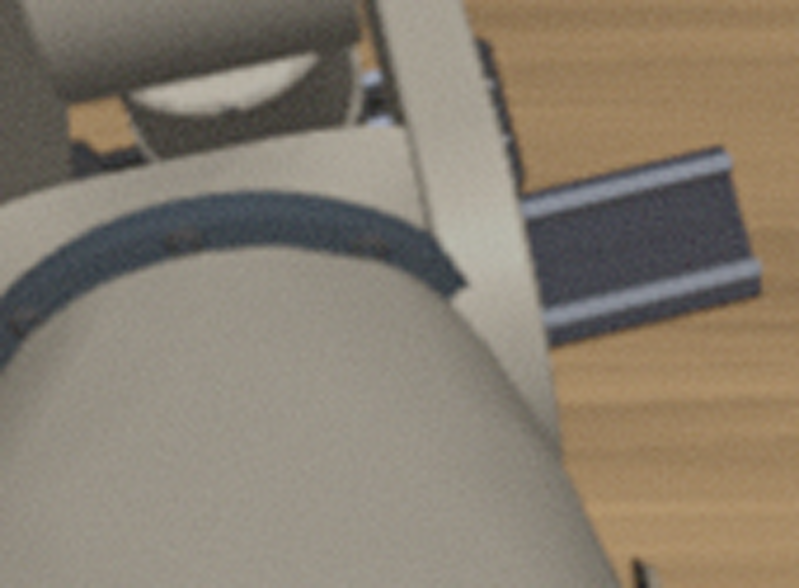

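```bash
python3 - <<'E'
from go import *
for a,b in((84,64),(-84,64),(84,-64),(-84,-64)):
    x,y=st2w(a+.3,b-1.2); print((a,b),(proj("side",[x,y,117.6])[0]+.4-[165,165])*4.7)
E
```

```text
(84, 64) [105.95334348 368.89571324]
(-84, 64) [424.04906857 348.11764552]
(84, -64) [125.12920112 206.40000223]
(-84, -64) [417.32147961 187.93806006]
```

servo_tool:
  commands: [1, 0, -0.12, 0.5, 0, 1, 0, 0, 0.6, 0, 1, 0, 0, 0.6, 0, 1, 0, 0, 0.4, 0, 1, 0, 0, 0, 0, 1, 0, 0, 0, 0]

```text
time_s: 23.02
ee_pos: [575.9, 124.1, 132.6]
tool_rot: [0.0, 0.992, 0.123, -0.0]
force: [-0.6, 0.4, -3.5]
opening: 0.196
```

servo_tool:
  commands: [1, 0, 0, 0.2, 0, 1, 0, 0, 0, 0]

```text
time_s: 23.18
ee_pos: [576.2, 124.2, 131.0]
tool_rot: [0.0, 0.992, 0.123, 0.0]
force: [-0.6, 0.6, -4.0]
opening: 0.195
```

servo_tool:
  commands: [1, 0, 0, 0.2, 0, 1, 0, 0, 0, 0]

```text
time_s: 23.35
ee_pos: [576.1, 124.1, 128.9]
tool_rot: [0.0, 0.992, 0.123, -0.0]
force: [0.1, -0.6, -3.6]
opening: 0.191
```

Lip bottom is below the pillar tops with no contact force, so the lips are outside the pillars. I keep lowering.

servo_tool:
  commands: [1, 0, 0, 0.15, 0, 1, 0, 0, 0, 0]

```text
time_s: 23.52
ee_pos: [576.0, 124.1, 127.4]
tool_rot: [0.0, 0.992, 0.123, -0.0]
force: [-0.5, -0.3, -4.2]
opening: 0.191
```

servo_tool:
  commands: [1, 0, 0, 0.1, 0, 1, 0, 0, 0, 0]

```text
time_s: 23.68
ee_pos: [576.2, 124.2, 127.2]
tool_rot: [-0.0, 0.992, 0.123, 0.0]
force: [-2.3, -1.0, 4.2]
opening: 0.194
```

Contact is at 127.2, exactly the predicted seated height. I release and withdraw straight up.

servo_tool:
  commands: [3.5, 0, 0, 0, 0, 3.5, 0, 0, 0, 0, 3.5, 0, 0, 0, 0, 3.5, 0, 0, 0, 0, 3.5, 0, 0, 0, 0, 3.5, 0, 0, 0, 0]

```text
time_s: 24.18
ee_pos: [576.2, 124.2, 126.6]
tool_rot: [-0.0, 0.992, 0.123, 0.0]
force: [0.4, -0.1, 0.4]
opening: 0.381
```

servo_tool:
  commands: [3.5, 0, 0, -1.0, 0, 3.5, 0, 0, -1.5, 0, 3.5, 0, 0, -2.5, 0, 3.5, 0, 0, -3.0, 0, 3.5, 0, 0, -3.0, 0, 3.5, 0, 4.0, 0, 0, 3.5, 0, 4.0, 0, 0, 3.5, 0, 4.0, 0, 0, 3.5, 0, 4.0, 0, 0, 3.5, 0, 4.0, 0, 0, 3.5, 0, 4.0, 0, 0, 3.5, 0, 4.0, 0, 0]

```text
time_s: 25.18
ee_pos: [644.6, -149.4, 237.6]
tool_rot: [0.0, 0.992, 0.123, 0.0]
force: [-0.1, 1.0, -0.4]
opening: 0.383
```

servo_tool:
  commands: [3.5, 0, 4, 0, 0, 3.5, 0, 4, 0, 0, 3.5, 0, 0, 0, 0]

```text
time_s: 25.43
ee_pos: [664.8, -231.7, 237.2]
tool_rot: [0.002, 0.993, 0.121, 0.001]
force: [-1.0, 0.2, 0.3]
opening: 0.382
```

```bash
python3 - <<'E'
from go import *
x,y=st2w(2.8,0); delta((x,y,150),14.1)
for n in("side","top"):
    i=r.capture(n)
    cv2.imwrite(f"pics/{n}_8f.png",i)
    c=i[165:290,165:285] if n=="side" else i[85:210,180:350]
    cv2.imwrite(f"pics/{n}_8.png",cv2.resize(c,None,fx=4.7,fy=4.7,interpolation=cv2.INTER_CUBIC))
    for a,b in((84,64),(-84,64),(84,-64),(-84,-64)):
        x,y=st2w(a,b); o=[165,165] if n=="side" else [180,85]
        print(n,(a,b),(proj(n,[x,y,91])[0]+.4-o)*4.7)
E
```

```text
t 25.43 pos [ 664.81 -231.7   237.21] yaw 13.88 stand [   2.6 -366.4] F [-1.02  0.18  0.33] op 3.52 q6 0.99
twist -0.0038 then cm [ 1.000e-02 -3.667e+01  8.600e+00] len 37.66
side (84, 64) [114.68561117 404.44294336]
side (-84, 64) [427.60090612 383.85050134]
side (84, -64) [132.8118554  241.52136745]
side (-84, -64) [420.67025214 223.19455103]
top (84, 64) [140.79287426 149.60294863]
top (-84, 64) [222.35011409 484.15948579]
top (84, -64) [398.14751004  84.66461718]
top (-84, -64) [484.47592922 417.529206  ]
```

View pics/side_8.png

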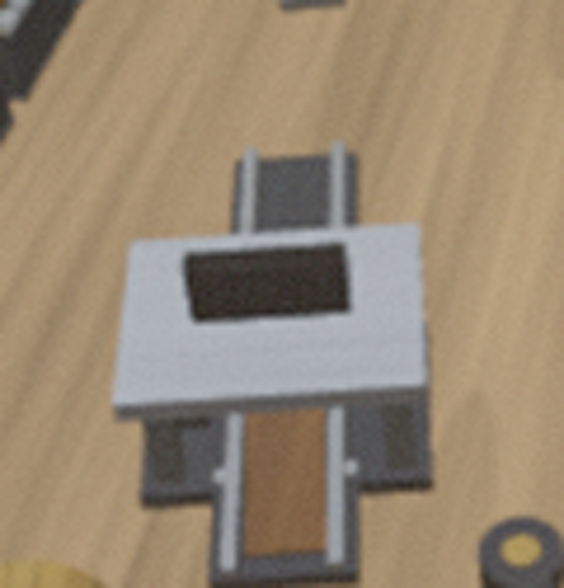

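View pics/top_8.png

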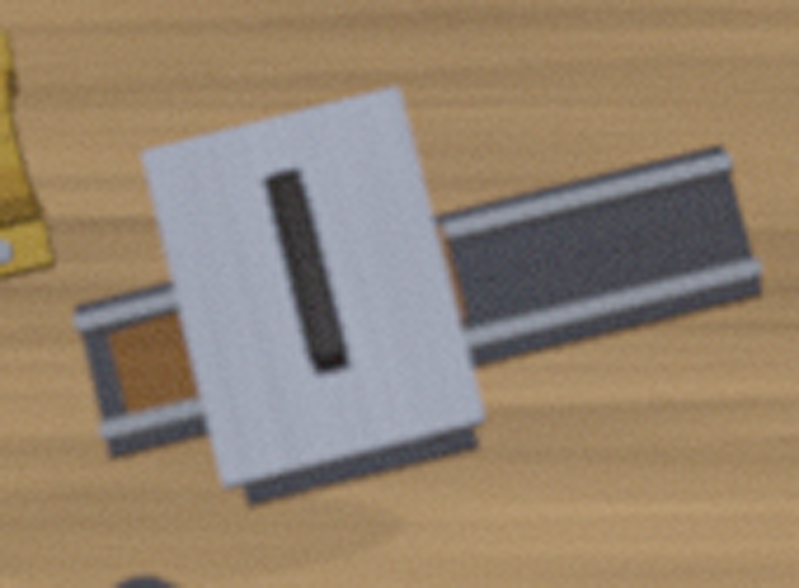

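View pics/top_8f.png

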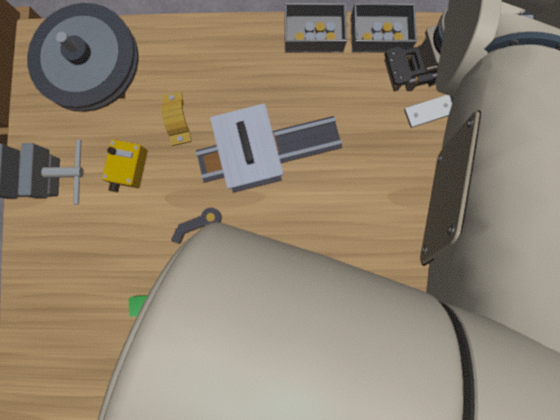

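The cover corners in the pictures match the predicted seated ones: side (115,408), (427,386), (132,242), (420,226), and top (143,152), (402,88), (483,420), (224,486). The cover is level and fully down, and the bystanders are undisturbed.

```bash
python3 -c "
from workcell import r
print(r.hand_in())"
```

```text
the job is handed in; nothing more can be done
None
```

I pushed the wedge until the block was level with the gauge post, then laid the cover on the four pillars. I handed the job in at about 25.6 s.

- **Block height:** I touched both tops with the closed fingers. The first push left the block about 5 mm low. After a second push it read 101.8 mm at the tool against 101.9 mm for the gauge post, so they agree to about 0.1 mm.
- **Cover:** Contact came at a tool height of 127.2 mm, exactly the height predicted for a seated cover, and no contact force showed before that. After release, the plate corners in both views matched the predicted seated corners to within a pixel. I did not measure the block's height again once the cover was on.
- **Loose things:** The switch box, pawl, wear pad and bearing cap show in their places in the last top picture. The arm partly hid the green look-alike there, but the robot never went near it.
- **Disagreements:**
  - Rough triangulation put the gauge top at about 84 mm, while the touch gave about 80 mm; I used the touch.
  - The two cameras differed by 1 to 2 mm on the stand's position.

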